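# Deal the soap bars round the trays

## Robot

A 6-joint arm with a two-finger parallel gripper is mounted at the origin on the work surface. World frame = base frame: x ahead of the robot, y to its left, z up, the work surface at z = 0. Lengths are in m, angles in rad, forces in N, time in s.
With the tool pointing down it reaches from about 0.35 to 0.775 m from the base axis. Payload 7.3 kg.
Tool frame: the origin (TCP) lies on the centre line of the jaws, within the pads' length; the fingertips stand ahead of it and the grasp point (between the pads) lies 11 mm behind it (robot.nose_length is the z of the fingertips in the tool frame, in m); z points along the fingers, y is the line along which they close (so a half turn about z gives the same grasp; the last joint's range is limited). The gripper opens to 92 mm and grips with 3 to 60 N. Pads are 19 mm wide; open, the fingers measure 130 mm over their backs; the gripper's body (75 mm by 190 mm) begins 47 mm behind the grasp point.
Start: joints at [-1.401, 0.342, 1.524, -0, 1.275, -0.146], TCP at [0.163, -0.499, 0.235] pointing down, gripper open.
Joint ranges: [-2.53, 2.53], [-0.77, 2.02], [0.04, 2.7], [-1, 4.14], [0.28, 2.66], [-3.11, 3.11]. Speed limits (rad/s): [2.57, 2.57, 3.14, 3.14, 3.14, 3.14].

## Interface

Orientations are given as [roll, pitch, yaw] about the fixed x, y, z axes, in that order (R = Rz(yaw) Ry(pitch) Rx(roll)).
In Python, from cell import robot, cams gives the robot as it stands. The module is installed in compiled form; this text tells all that it offers.
- The arm moves only by the tool carry_out, never from a script. Its argument "deltas" is a list of rows, each a list of 7 numbers: the shift along the tool's x, y, z in cm, then the turn, a rotation vector about the tool's x, y, z in rad, then the opening, from 0 (shut) to 1 (fully open). A call has exactly 8 rows; each row shifts and turns the commanded pose from where the row before left it, along the tool's axes as they then stand; what a row does not reach is not made up. A row lasts 1/12 s, in which the tool goes at most 41.7 mm and 7.16 degrees, less where a joint would pass 70% of its speed; a pose out of reach is approached as far as the arm can. A call is refused whole if a number of a shift passes 4.17 or a number of a turn 0.125, either way. A call with a gripper value outside its range is refused whole. The fingers move at their own pace and stop on an object; "force" is the grip in N (left out, the last holds). Time passes only in rows, so rows that do not move let the fingers close, or fill a call up. It gives the time, the measured TCP pose, the force, the opening and the grip force at its end, in the units of the state.
- robot.observe(): the state, without advancing time (a new reading comes with each control period).
- cams.read_camera(name): name is "scene" or "side" or "wrist"; returns a dict with "image" (384x512x3 uint8, blue, green, red), "depth" (384x512 float32, m along the optical axis (not along the pixel's ray), 0 where there is no reading), "fx", "fy", "cx", "cy" (pixels), "world_to_cam" (4x4, takes a point from world to camera coordinates). Camera axes: x right, y up, looking along -z (the intrinsics and any distortion apply to the point x, -y, -z); pixel columns grow to the right and rows downward; lengths in m; the calibration is good to about 2 mm. A picture is of the moment at which its call begins.
- robot.hand_in(): hands the job in; it is judged then, once.
The state is a dict: "time": time; "qpos": joint angles; "qvel": joint speeds; "joint_efforts": joint torques, N m; "tool_pos": TCP position; "tool_rot": TCP orientation; "contact_force": force on the tool from outside, world axes, zero at the start; "torque": the same for the moment, N m; "opening": finger opening in m; "grip_force": force on a finger pad.
Only numpy, scipy, OpenCV 4.12 (cv2) and the standard library are available. Lean on these libraries where they do the work, as an engineer would, in place of code of your own. Each camera call takes 0.05 s, during which the arm holds its last target. There are 200 camera calls.

## Task

Deal the five soap bars from the wooden board out to the three grey trays, one bar at a time round the trays, so that no tray gets its second bar before every tray has one; somebody has already put the first bar into one of the trays. At the end every tray must hold two bars, both lying flat on its floor, stamped side up. Set the bars down gently, do not drop them, and leave the brush, the jar and the cup where they are.

Things in the scene. Friction and masses are not known exactly. Their poses are not given: they have to be found in the camera images.
- tray0: shallow open grey plastic tray, fixed to the worktop, outside 198 (its x) x 120 (its y) x 18 high; walls and floor 4 thick, so the inside is 190 x 112 and the floor's upper face is 4 above the worktop. Origin: centre of its underside, on the worktop; z up. The three trays are alike and stand in a row across the robot's front; which name stands where varies
- tray1: shallow open grey plastic tray, fixed to the worktop, outside 198 (its x) x 120 (its y) x 18 high; walls and floor 4 thick, so the inside is 190 x 112 and the floor's upper face is 4 above the worktop. Origin: centre of its underside, on the worktop; z up. The three trays are alike and stand in a row across the robot's front; which name stands where varies
- tray2: shallow open grey plastic tray, fixed to the worktop, outside 198 (its x) x 120 (its y) x 18 high; walls and floor 4 thick, so the inside is 190 x 112 and the floor's upper face is 4 above the worktop. Origin: centre of its underside, on the worktop; z up. The three trays are alike and stand in a row across the robot's front; which name stands where varies
- soap0: cream bar of laundry soap, 75 long (its x) x 42 wide (its y) x 30 high, rounded edges, about 0.1 kg, loose. Origin: centre of its underside; z up. At the start it lies flat on the board, its long side roughly along the board's x, at least 25 from the next bar on each of its two long sides
- soap1: cream bar of laundry soap, 75 long (its x) x 42 wide (its y) x 30 high, rounded edges, about 0.1 kg, loose. Origin: centre of its underside; z up. At the start it lies flat on the board, its long side roughly along the board's x, at least 25 from the next bar on each of its two long sides
- soap2: cream bar of laundry soap, 75 long (its x) x 42 wide (its y) x 30 high, rounded edges, about 0.1 kg, loose. Origin: centre of its underside; z up. At the start it lies flat on the board, its long side roughly along the board's x, at least 25 from the next bar on each of its two long sides
- soap3: cream bar of laundry soap, 75 long (its x) x 42 wide (its y) x 30 high, rounded edges, about 0.1 kg, loose. Origin: centre of its underside; z up. At the start it lies flat on the board, its long side roughly along the board's x, at least 25 from the next bar on each of its two long sides
- soap4: cream bar of laundry soap, 75 long (its x) x 42 wide (its y) x 30 high, rounded edges, about 0.1 kg, loose. Origin: centre of its underside; z up. At the start it lies flat on the board, its long side roughly along the board's x, at least 25 from the next bar on each of its two long sides
- soap5: cream bar of laundry soap, 75 long (its x) x 42 wide (its y) x 30 high, rounded edges, about 0.1 kg, loose. Origin: centre of its underside; z up. At the start it already lies flat in one of the trays, towards one end of it, its long side roughly along the tray's x
- board: dark slatted wooden soap board, fixed to the worktop, 200 (its x) x 218 (its y) x 20 high, the five bars lie on its top, in a row of three and a row of two. Origin: centre of its underside; z up
- brush: wooden scrubbing brush, bristles down, 150 long (its x) x 50 wide x 40 high. Origin: centre of its underside; to be left alone
- jar: glass jar with a metal lid, 76 across, 80 high. Origin: centre of its underside; to be left alone
- scoop_cup: white plastic measuring cup, 66 across, 65 high. Origin: centre of its underside; to be left alone
Not all that is in view belongs to the job. What is shaped like the tray0 but blue or purple is not meant.

How it is judged:
On the way:
1. the first round is dealt: every tray holds one bar, lying flat on its floor, while the other three bars are not yet in a tray (((horizontal distance between soap0 and tray0 below 0.078 m and height (world z) of soap0 below 0.009 m) or (horizontal distance between soap1 and tray0 below 0.078 m and height (world z) of soap1 below 0.009 m) or (horizontal distance between soap2 and tray0 below 0.078 m and height (world z) of soap2 below 0.009 m) or (horizontal distance between soap3 and tray0 below 0.078 m and height (world z) of soap3 below 0.009 m) or (horizontal distance between soap4 and tray0 below 0.078 m and height (world z) of soap4 below 0.009 m) or (horizontal distance between soap5 and tray0 below 0.078 m and height (world z) of soap5 below 0.009 m)) and ((horizontal distance between soap0 and tray1 below 0.078 m and height (world z) of soap0 below 0.009 m) or (horizontal distance between soap1 and tray1 below 0.078 m and height (world z) of soap1 below 0.009 m) or (horizontal distance between soap2 and tray1 below 0.078 m and height (world z) of soap2 below 0.009 m) or (horizontal distance between soap3 and tray1 below 0.078 m and height (world z) of soap3 below 0.009 m) or (horizontal distance between soap4 and tray1 below 0.078 m and height (world z) of soap4 below 0.009 m) or (horizontal distance between soap5 and tray1 below 0.078 m and height (world z) of soap5 below 0.009 m)) and ((horizontal distance between soap0 and tray2 below 0.078 m and height (world z) of soap0 below 0.009 m) or (horizontal distance between soap1 and tray2 below 0.078 m and height (world z) of soap1 below 0.009 m) or (horizontal distance between soap2 and tray2 below 0.078 m and height (world z) of soap2 below 0.009 m) or (horizontal distance between soap3 and tray2 below 0.078 m and height (world z) of soap3 below 0.009 m) or (horizontal distance between soap4 and tray2 below 0.078 m and height (world z) of soap4 below 0.009 m) or (horizontal distance between soap5 and tray2 below 0.078 m and height (world z) of soap5 below 0.009 m)) and (height (world z) of each of soap0, soap1, soap2 above 0.012 m or height (world z) of each of soap0, soap1, soap3 above 0.012 m or height (world z) of each of soap0, soap1, soap4 above 0.012 m or height (world z) of each of soap0, soap2, soap3 above 0.012 m or height (world z) of each of soap0, soap2, soap4 above 0.012 m or height (world z) of each of soap0, soap3, soap4 above 0.012 m or height (world z) of each of soap1, soap2, soap3 above 0.012 m or height (world z) of each of soap1, soap2, soap4 above 0.012 m or height (world z) of each of soap1, soap3, soap4 above 0.012 m or height (world z) of each of soap2, soap3, soap4 above 0.012 m)), for 0.2 s.
At the end, for the whole second after the job is handed in: Each of the three trays holds two of the six bars, flat on the tray's floor with the stamped side up (underside centre less than 5 mm above the floor and within 78 mm of the tray's centre, that is inside its walls; tilted less than 0.1 rad), all at rest and released (height (world z) of each of soap0, soap1, soap2, soap3, soap4, soap5 below 0.009 m and angle between each of soap0, soap1, soap2, soap3, soap4, soap5's own z axis and vertical below 0.1 rad and linear speed of each of soap0, soap1, soap2, soap3, soap4, soap5 below 0.02 m/s and ((horizontal distance between any of soap0, soap1, soap2 and tray0 below 0.078 m and horizontal distance between any of soap3, soap4, soap5 and tray0 below 0.078 m) or ((horizontal distance between soap0 and tray0 below 0.078 m and horizontal distance between any of soap1, soap2 and tray0 below 0.078 m) or horizontal distance between each of soap1, soap2 and tray0 below 0.078 m) or ((horizontal distance between soap3 and tray0 below 0.078 m and horizontal distance between any of soap4, soap5 and tray0 below 0.078 m) or horizontal distance between each of soap4, soap5 and tray0 below 0.078 m)) and ((horizontal distance between any of soap0, soap1, soap2 and tray1 below 0.078 m and horizontal distance between any of soap3, soap4, soap5 and tray1 below 0.078 m) or ((horizontal distance between soap0 and tray1 below 0.078 m and horizontal distance between any of soap1, soap2 and tray1 below 0.078 m) or horizontal distance between each of soap1, soap2 and tray1 below 0.078 m) or ((horizontal distance between soap3 and tray1 below 0.078 m and horizontal distance between any of soap4, soap5 and tray1 below 0.078 m) or horizontal distance between each of soap4, soap5 and tray1 below 0.078 m)) and ((horizontal distance between any of soap0, soap1, soap2 and tray2 below 0.078 m and horizontal distance between any of soap3, soap4, soap5 and tray2 below 0.078 m) or ((horizontal distance between soap0 and tray2 below 0.078 m and horizontal distance between any of soap1, soap2 and tray2 below 0.078 m) or horizontal distance between each of soap1, soap2 and tray2 below 0.078 m) or ((horizontal distance between soap3 and tray2 below 0.078 m and horizontal distance between any of soap4, soap5 and tray2 below 0.078 m) or horizontal distance between each of soap4, soap5 and tray2 below 0.078 m))); the robot touches nothing.
It fails at once if a bar is dropped or thrown (falls freely at over 0.6 m/s, about 2 cm of fall) ((linear speed of soap0 above 0.6 m/s and contact force between soap0 and anything else below 0.05 N) or (linear speed of soap1 above 0.6 m/s and contact force between soap1 and anything else below 0.05 N) or (linear speed of soap2 above 0.6 m/s and contact force between soap2 and anything else below 0.05 N) or (linear speed of soap3 above 0.6 m/s and contact force between soap3 and anything else below 0.05 N) or (linear speed of soap4 above 0.6 m/s and contact force between soap4 and anything else below 0.05 N) or (linear speed of soap5 above 0.6 m/s and contact force between soap5 and anything else below 0.05 N)).
It fails at once if the brush, the jar or the cup is shifted by more than 3 cm (distance of any of brush, jar, scoop_cup from where it was at the start of the episode above 0.03 m).
It also fails if it takes over 72 s, if anything falls off the work surface, if the arm or the gripper's body presses on something with over 40 N, if the wrist force passes 120 N, or if a joint passes its speed limit or range.

## Working session

There is one attempt and no reset: what is moved stays moved. The work goes in short steps, Python scripts to look and compute and a tool call to move; the robot and the scene stay as the last step left them, time stands still between calls to the robot, and variables do not carry over. Pictures are saved under pics/ and viewed, at most 10 in all, crops included, and the job is handed in when it is done.

Besides the shell and the picture viewer there is one more tool, called after "Request:" as name(argument=value, ...), one argument or row to a line, values as JSON. carry_out: Moves the arm, as the interface text tells. Its arguments: {"type":"object","properties":{"deltas":{"type":"array","items":{"type":"array","items":{"type":"number"}}},"force":{"type":"number"}},"required":["deltas"]}

```bash
mkdir -p pics
cat > h.py <<'E'
import numpy as np, cv2
from cell import robot, cams
def get(n,save=None):
    c=cams.read_camera(n)
    if save: cv2.imwrite('pics/'+save,c['image'])
    return c
def cloud(c):
    d=c['depth']; v,u=np.mgrid[:d.shape[0],:d.shape[1]]
    P=np.stack([(u-c['cx'])*d/c['fx'],-(v-c['cy'])*d/c['fy'],-d,np.ones_like(d)],-1)
    W=P@np.linalg.inv(c['world_to_cam']).T
    W=W[...,:3]; W[d==0]=np.nan
    return W
E
python3 - <<'E'
from h import *
a=get('scene','s.png');b=get('side','d.png')
print(robot.observe(),robot.nose_length)
for c in(a,b): print(np.linalg.inv(c['world_to_cam'])[:3].round(3),c['fx'],c['cx'],[k for k in c])
E
```

```text
{'time': 0.1, 'qpos': array([-1.40102682e+00,  3.42632918e-01,  1.52488962e+00, -1.57378441e-05,
        1.27544095e+00, -1.46007045e-01]), 'qvel': array([ 0.00026849, -0.00201557, -0.00315148, -0.00161839, -0.00089826,
       -0.00041422]), 'joint_efforts': array([ 7.39341267e-04, -4.32005489e+01, -2.44695157e+01,  7.18560931e-02,
        5.26295824e-02, -4.97300948e-05]), 'tool_pos': array([ 0.16299439, -0.49868737,  0.23413604]), 'tool_rot': array([-3.14023421e+00, -1.84551803e-04,  3.15781021e-01]), 'contact_force': array([-0.04376639, -0.13373251,  0.33852656]), 'torque': array([ 0.02203238,  0.00213266, -0.01134758]), 'grip_force': 0.0, 'opening': 0.0917405786987783} 0.008
[[-0.159 -0.736  0.658  1.354]
 [ 0.987 -0.131  0.091  0.274]
 [ 0.019  0.664  0.748  0.991]] 480.9069803322208 258.0627144186692 ['image', 'depth', 'fx', 'fy', 'cx', 'cy', 'world_to_cam']
[[-0.977  0.152 -0.149  0.338]
 [-0.212 -0.667  0.714  1.017]
 [ 0.009  0.729  0.684  0.888]] 450.1939977000423 246.29655957356184 ['image', 'depth', 'fx', 'fy', 'cx', 'cy', 'world_to_cam']
```

View pics/s.png

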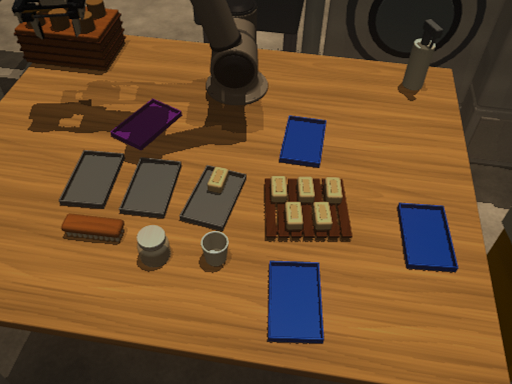

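View pics/d.png

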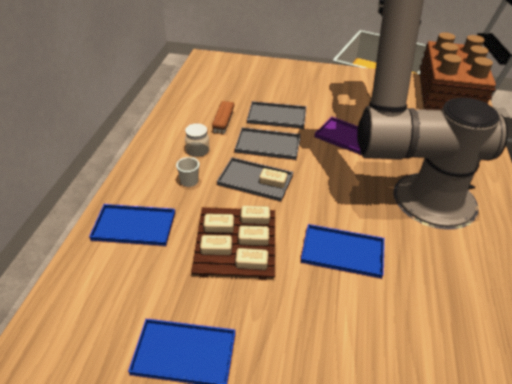

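Scene view: grey trays at (93,180), (152,187) and (214,197), the last holding the soap at (217,180). The board is at (307,209) with five bars, the cup is at (214,247), the jar at (152,245) and the brush at (93,228). The side view shows the same layout.

```bash
cat >> h.py <<'E'
def onplane(c,uv,z):
    M=np.linalg.inv(c['world_to_cam']); uv=np.atleast_2d(uv).astype(float)
    r=np.stack([(uv[:,0]-c['cx'])/c['fx'],-(uv[:,1]-c['cy'])/c['fy'],-np.ones(len(uv))],-1)@M[:3,:3].T
    o=M[:3,3]; return (o+r*((z-o[2])/r[:,2])[:,None])[:,:2]
def rect(xy):
    (c,s,a)=cv2.minAreaRect((xy*1000).astype(np.float32))
    if s[0]<s[1]: s=s[::-1];a+=90
    return np.round(c,1),np.round(s,1),round((a+90)%180-90,1)
def topmask(c,lo,hi):
    """cream pixels whose depth lies in a height band"""
    W=cloud(c); z=W[...,2]; h=cv2.cvtColor(c['image'],cv2.COLOR_BGR2HSV)
    m=(h[...,2]>120)&(h[...,1]<130)&(z>lo)&(z<hi)&(W[...,0]<.75)&(W[...,0]>.1)
    return m,W
def bars(c,lo,hi,z):
    m,W=topmask(c,lo,hi); m=cv2.medianBlur(m.astype(np.uint8)*255,3)
    n,l,st,ce=cv2.connectedComponentsWithStats(m)
    for i in range(1,n):
        if st[i,4]>60:
            v,u=np.nonzero(l==i); print('bar',ce[i].round(),st[i,4],*rect(onplane(c,np.c_[u,v],z)),np.round(np.median(W[v,u],0),3))
E
python3 - <<'E'
from h import *
for n in('scene','side'):
    c=get(n); print(n)
    print('board');bars(c,.044,.06,.05); print('tray');bars(c,.026,.043,.034)
    h=cv2.cvtColor(c['image'],cv2.COLOR_BGR2HSV);W=cloud(c)
    m=((h[...,1]<60)&(h[...,2]<140)&(W[...,2]<.025)&(W[...,2]>-.01)&(W[...,0]>.15)&(W[...,0]<.7)).astype(np.uint8)*255
    k,l,st,ce=cv2.connectedComponentsWithStats(m)
    for i in range(1,k):
        if st[i,4]>500:
            v,u=np.nonzero(l==i); P=W[v,u]; print('grey',ce[i].round(),st[i,4],*rect(P[:,:2]),np.median(P[:,2]).round(4))
    for nm,(lo,hi) in {'tall':(.06,.09),'brush':(.03,.05)}.items():
        m=((W[...,2]>lo)&(W[...,2]<hi)&(W[...,0]>.3)&(W[...,0]<.8)&(np.abs(W[...,1])<.6)).astype(np.uint8)
        k,l,st,ce=cv2.connectedComponentsWithStats(m)
        for i in range(1,k):
            if st[i,4]>150: v,u=np.nonzero(l==i); print(nm,ce[i].round(),*rect(W[v,u][:,:2]))
E
```

```text
scene
board
bar [279. 186.] 159 [482.5 207.4] [68.9 34.8] 10.2 [nan nan nan]
bar [306. 187.] 166 [471.6 279. ] [65.3 34.9] 10.1 [0.476 0.28  0.051]
bar [333. 187.] 163 [460.7 352.6] [69.3 34.3] 7.9 [nan nan nan]
bar [294. 213.] 197 [566.6 257.7] [65.9 35.2] 10.1 [0.572 0.26  0.051]
bar [322. 212.] 195 [554.  329.4] [66.4 34.4] 10.9 [nan nan nan]
tray
bar [217. 176.] 155 [462.3  35.4] [68.5 35.7] -4.5 [0.465 0.036 0.034]
grey [ 96. 176.] 1364 [ 507.7 -308.5] [194.7 116.5] 3.6 0.0046
grey [152. 186.] 1701 [ 509.9 -139.1] [195.3 117.3] 1.8 0.0047
grey [212. 196.] 751 [518.4  34. ] [187.8 108. ] -8.4 0.0046
tall [151. 238.] [722.1 -64.3] [66.5 65.1] 44.8
tall [215. 242.] [704.   83.2] [65.6 64.5] 2.2
brush [218. 177.] [461.8  37.5] [76.8 41.6] -5.0
brush [279. 190.] [482.  208.3] [75.7 42.3] 10.6
brush [304. 192.] [470.6 279.9] [78.4 42.2] 10.5
brush [332. 192.] [473.9 354.6] [103.3  44.3] 5.5
brush [292. 220.] [577.2 247. ] [78.9 39.1] 42.1
brush [321. 220.] [555.3 330.6] [73.7 42.7] 11.9
brush [ 93. 224.] [ 681.9 -235.2] [150.1  52.5] -89.0
brush [155. 255.] [740.1 -53.5] [74.9 36.3] -
[... 500 characters left out ...]
 62 [713.2  59.6] [41.4 22.8] 12.9 [0.713 0.061 0.034]
bar [273. 176.] 271 [461.9  44.9] [74.9 47.7] -4.5 [nan nan nan]
grey [277. 114.] 1080 [ 509.4 -306.5] [190.9 135.1] 4.7 0.0047
grey [268. 143.] 1387 [ 509.2 -138.7] [193.6 127.2] 1.5 0.0045
grey [249. 179.] 1368 [515.   38.9] [195.5 126.1] -7.5 0.0047
tall [196. 132.] [722.2 -61. ] [68.5 63.6] 84.9
brush [223. 114.] [ 681.1 -233. ] [156.1  48.9] -88.3
brush [273. 175.] [463.3  40.8] [72.8 45.7] -5.0
brush [255. 215.] [482.2 211.7] [74.4 44.5] 10.1
brush [219. 224.] [566.8 262.3] [76.2 45.5] 7.0
brush [253. 237.] [471.6 282.9] [74.5 43.5] 8.2
brush [217. 246.] [554.7 333.9] [73.9 44.9] 13.6
brush [251. 260.] [461.1 355.8] [74.6 43.7] 9.0
```

Request:
carry_out(
  deltas=[
    [0, 0, 0.7, 0, 0, 0.07, 0.58],
    [0, 0, 0.7, 0, 0, 0.07, 0.58],
    [3.3, -2.2, 1, 0, 0, 0, 0.58],
    [3.3, -2.2, 1, 0, 0, 0, 0.58],
    [3.3, -2.2, 1, 0, 0, 0, 0.58],
    [3.3, -2.2, 1, 0, 0, 0, 0.58],
    [3.3, -2.2, 1, 0, 0, 0, 0.58],
    [3.3, -2.2, 1, 0, 0, 0, 0.58],
  ],
  force=20,
)

```text
time: 0.87
tool_pos: [0.3359, -0.333, 0.1603]
tool_rot: [3.141, -0.0, 0.175]
contact_force: [0.4, -0.6, 0.3]
opening: 0.0539
grip_force: 0.0
```

```bash
cat >> h.py <<'E'
def to(x,y,z=None,yaw=None):
    s=robot.observe(); p=s['tool_pos']; a=s['tool_rot'][2]; t=a if yaw is None else yaw
    d=np.array([x,y])-p[:2]; ex=np.array([np.cos(t),np.sin(t)]); ey=np.array([np.sin(t),-np.cos(t)])
    print('t',round(s['time'],2),'at',p.round(4),'yaw',round(a,3),'op',round(s['opening'],4),'| cm x %.2f y %.2f z %.2f turn %.3f rows %.1f'%(100*d@ex,100*d@ey,0 if z is None else 100*(p[2]-z),a-t,np.linalg.norm(d)/.0417))
E
python3 -c "
from h import *
to(.482,.210,.12,.175)"
```

```text
t 0.87 at [ 0.3359 -0.333   0.1603] yaw 0.175 op 0.0539 | cm x 23.84 y -50.92 z 4.03 turn 0.000 rows 13.5
```

Request:
carry_out(
  deltas=[
    [1.7, -3.65, 0, 0, 0, 0, 0.58],
    [1.7, -3.65, 0, 0, 0, 0, 0.58],
    [1.7, -3.65, 0, 0, 0, 0, 0.58],
    [1.7, -3.65, 0, 0, 0, 0, 0.58],
    [1.7, -3.65, 0, 0, 0, 0, 0.58],
    [1.7, -3.65, 0, 0, 0, 0, 0.58],
    [1.7, -3.65, 0, 0, 0, 0, 0.58],
    [1.7, -3.65, 0, 0, 0, 0, 0.58],
  ],
)

```text
time: 1.53
tool_pos: [0.4178, -0.0212, 0.1608]
tool_rot: [3.141, -0.0, 0.176]
contact_force: [0.6, -0.5, -0.0]
opening: 0.0532
grip_force: 0.0
```

Request:
carry_out(
  deltas=[
    [1.7, -3.65, 0, 0, 0, 0, 0.58],
    [1.7, -3.65, 0, 0, 0, 0, 0.58],
    [1.7, -3.65, 0, 0, 0, 0, 0.58],
    [1.7, -3.65, 0, 0, 0, 0, 0.58],
    [1.7, -3.65, 0, 0, 0, 0, 0.58],
    [1.7, -3.65, 0, 0, 0, 0, 0.58],
    [0, 0, 0, 0, 0, 0, 0.58],
    [0, 0, 0, 0, 0, 0, 0.58],
  ],
)

```text
time: 2.2
tool_pos: [0.4797, 0.2121, 0.1601]
tool_rot: [3.141, 0.001, 0.18]
contact_force: [-0.7, -1.5, -0.3]
opening: 0.0535
grip_force: 0.0
```

```bash
python3 -c "
from h import *
c=get('wrist','w1.png'); print(np.linalg.inv(c['world_to_cam'])[:3].round(3),c['fx'])
bars(c,.044,.06,.05)
to(.482,.210,.031,.175)"
```

```text
[[ 0.178  0.954  0.241  0.544]
 [-0.984  0.173  0.044  0.223]
 [ 0.001 -0.245  0.97   0.309]] 297.76044495246583
bar [130.  80.] 4544 [554.  325.7] [72.5 40.3] 11.3 [nan nan nan]
bar [217.  80.] 4435 [566.6 255.3] [71.6 40.3] 11.5 [nan nan nan]
bar [ 96. 179.] 3241 [465.9 348.9] [65.5 40.7] 8.1 [nan nan nan]
bar [175. 186.] 2672 [472.9 276.6] [71.5 39.8] 10.2 [nan nan nan]
bar [257. 158.] 696 [510.  211.1] [38.6 16.6] -79.7 [nan nan nan]
bar [253. 211.] 1138 [464.6 206.8] [36.2 32.2] 10.2 [nan nan nan]
t 2.25 at [0.4794 0.2107 0.1602] yaw 0.178 op 0.0532 | cm x 0.24 y 0.11 z 12.92 turn 0.003 rows 0.1
```

View pics/w1.png

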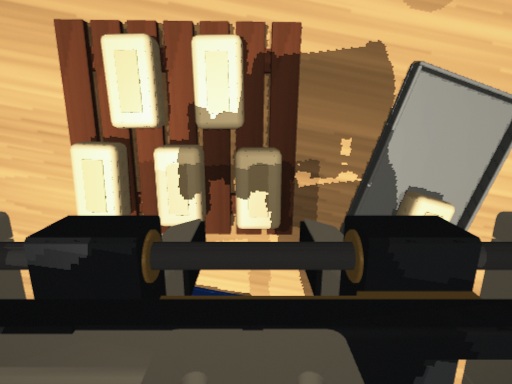

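Wrist view: the nearest bar A at (258,188) lies between the jaws at columns 205 and 302. The other bars are clear of the finger lanes.

Request:
carry_out(
  deltas=[
    [0.2, 0.25, 3.2, 0, 0, 0, 0.58],
    [0, 0, 3.2, 0, 0, 0, 0.58],
    [0, 0, 3, 0, 0, 0, 0.58],
    [0, 0, 2, 0, 0, 0, 0.58],
    [0, 0, 1, 0, 0, 0, 0.58],
    [0, 0, 0.5, 0, 0, 0, 0.58],
    [0, 0, 0, 0, 0, 0, 0.35],
    [0, 0, 0, 0, 0, 0, 0.2],
  ],
)

```text
time: 2.92
tool_pos: [0.4831, 0.2078, 0.0327]
tool_rot: [3.142, -0.002, 0.175]
contact_force: [0.7, 0.6, 0.1]
opening: 0.0441
grip_force: 0.0
```

Request:
carry_out(
  deltas=[
    [0, 0, 0, 0, 0, 0, 0.2],
    [0, 0, 0, 0, 0, 0, 0.2],
    [0, 0, 0, 0, 0, 0, 0.2],
    [0, 0, -1, 0, 0, 0, 0.2],
    [0, 0, -3, 0, 0, 0, 0.2],
    [0, 0, -3, 0, 0, 0, 0.2],
    [0, 0, -3, 0, 0, 0, 0.2],
    [0, 0, 0, 0, 0, 0, 0.2],
  ],
)

```text
time: 3.58
tool_pos: [0.4854, 0.2093, 0.1381]
tool_rot: [-3.141, -0.011, 0.176]
contact_force: [1.4, 0.1, -0.4]
opening: 0.0417
grip_force: 20.0
```

```bash
python3 -c "
from h import *
c=get('wrist'); bars(c,.044,.06,.05)
c=get('side'); bars(c,.044,.06,.05)
u=np.array([.998,.065]); print(np.array([.509,-.308])-.046*u,np.array([.509,-.308])+.046*u)
u=np.array([.9995,.03]); print(np.array([.5095,-.139])-.046*u,np.array([.5095,-.139])+.046*u)
to(.463,-.140,.017)
to(.463,-.311,.017)"
```

```text
bar [115.  86.] 5285 [554.  325.5] [72.7 40.5] 11.4 [nan nan nan]
bar [209.  85.] 5169 [566.7 255.1] [71.6 40.1] 11.1 [nan nan nan]
bar [ 78. 187.] 3225 [466.7 348.8] [64.1 40.9] 8.0 [nan nan nan]
bar [163. 188.] 2030 [479.4 277.6] [59.2 39.6] 10.3 [nan nan nan]
bar [198. 141.] 108 [713.  -46.5] [74.  41.7] 31.9 [nan nan nan]
bar [188. 163.] 88 [712.5  60.4] [54.9 32. ] 12.9 [0.713 0.061 0.052]
bar [218. 220.] 337 [567.4 264.3] [70.8 45.2] 12.8 [0.569 0.264 0.05 ]
bar [254. 234.] 334 [470.6 285.9] [72.6 39.6] 12.7 [nan nan nan]
bar [216. 242.] 403 [553.6 336. ] [73.4 41.1] 12.7 [0.553 0.336 0.05 ]
bar [252. 256.] 450 [460.4 358.7] [73.7 44. ] 7.6 [nan nan nan]
[ 0.463092 -0.31099 ] [ 0.554908 -0.30501 ]
[ 0.463523 -0.14038 ] [ 0.555477 -0.13762 ]
t 3.68 at [0.4828 0.2085 0.1334] yaw 0.176 op 0.0416 | cm x -8.06 y 33.96 z 11.64 turn 0.000 rows 8.4
t 3.68 at [0.4828 0.2085 0.1334] yaw 0.176 op 0.0416 | cm x -11.05 y 50.80 z 11.64 turn 0.000 rows 12.5
```

Request:
carry_out(
  deltas=[
    [-0.9, 3.77, 0, 0, 0, 0, 0.2],
    [-0.9, 3.77, 0, 0, 0, 0, 0.2],
    [-0.9, 3.77, 0, 0, 0, 0, 0.2],
    [-0.9, 3.77, 0, 0, 0, 0, 0.2],
    [-0.9, 3.77, 0, 0, 0, 0, 0.2],
    [-0.9, 3.77, 0, 0, 0, 0, 0.2],
    [-0.9, 3.77, 0, 0, 0, 0, 0.2],
    [-0.9, 3.77, 0, 0, 0, 0, 0.2],
  ],
)

```text
time: 4.35
tool_pos: [0.4627, -0.1027, 0.1305]
tool_rot: [-3.14, 0.003, 0.176]
contact_force: [0.6, -0.1, -1.5]
opening: 0.0415
grip_force: 20.0
```

Request:
carry_out(
  deltas=[
    [-0.9, 3.77, 0, 0, 0, 0, 0.2],
    [0, 0, 2, 0, 0, 0, 0.2],
    [0, 0, 3, 0, 0, 0, 0.2],
    [0, 0, 3, 0, 0, 0, 0.2],
    [0, 0, 1.7, 0, 0, 0, 0.2],
    [0, 0, 1, 0, 0, 0, 0.2],
    [0, 0, 0.6, 0, 0, 0, 0.2],
    [0, 0, 0, 0, 0, 0, 0.2],
  ],
)

```text
time: 5.02
tool_pos: [0.4613, -0.1396, 0.0177]
tool_rot: [-3.14, 0.002, 0.176]
contact_force: [-0.1, -0.3, -1.3]
opening: 0.0419
grip_force: 20.0
```

```bash
python3 -c "
from h import *
to(.463,-.140,.0157)"
```

```text
t 5.02 at [ 0.4613 -0.1396  0.0177] yaw 0.176 op 0.0419 | cm x 0.16 y 0.07 z 0.20 turn 0.000 rows 0.0
```

Request:
carry_out(
  deltas=[
    [0, 0, 0.15, 0, 0, 0, 0.2],
    [0, 0, 0, 0, 0, 0, 0.5],
    [0, 0, 0, 0, 0, 0, 0.58],
    [0, 0, 0, 0, 0, 0, 0.58],
    [0, 0, -2, 0, 0, 0, 0.58],
    [0, 0, -4, 0, 0, 0, 0.58],
    [0, 0, -4, 0, 0, 0, 0.58],
    [0, 0, -2, 0, 0, 0, 0.58],
  ],
)

```text
time: 5.68
tool_pos: [0.4635, -0.1407, 0.1418]
tool_rot: [3.138, -0.005, 0.176]
contact_force: [0.5, -0.6, 0.7]
opening: 0.0529
grip_force: 0.0
```

```bash
python3 -c "
from h import *
c=get('scene'); bars(c,.044,.06,.05);bars(c,.026,.043,.034)
to(.4715,.2795,.031)"
```

```text
bar [306. 187.] 166 [471.6 279. ] [65.3 34.9] 10.1 [nan nan nan]
bar [334. 187.] 168 [460.5 352.5] [69.4 34.6] 8.3 [nan nan nan]
bar [294. 213.] 200 [566.6 257.6] [65.9 35.5] 10.0 [0.572 0.259 0.05 ]
bar [322. 212.] 197 [554.  329.4] [66.  34.8] 10.1 [nan nan nan]
bar [217. 179.] 120 [467.7  35.3] [57.7 36.3] -4.4 [nan nan nan]
t 5.73 at [ 0.4649 -0.1414  0.1442] yaw 0.176 op 0.0535 | cm x 8.02 y -41.32 z 11.32 turn 0.000 rows 10.1
```

Request:
carry_out(
  deltas=[
    [0.73, -3.76, 0, 0, 0, 0, 0.58],
    [0.73, -3.76, 0, 0, 0, 0, 0.58],
    [0.73, -3.76, 0, 0, 0, 0, 0.58],
    [0.73, -3.76, 0, 0, 0, 0, 0.58],
    [0.73, -3.76, 0, 0, 0, 0, 0.58],
    [0.73, -3.76, 0, 0, 0, 0, 0.58],
    [0.73, -3.76, 0, 0, 0, 0, 0.58],
    [0.73, -3.76, 0, 0, 0, 0, 0.58],
  ],
)

```text
time: 6.4
tool_pos: [0.4665, 0.1682, 0.1375]
tool_rot: [3.141, -0.001, 0.176]
contact_force: [1.1, -0.2, 0.2]
opening: 0.0533
grip_force: 0.0
```

Request:
carry_out(
  deltas=[
    [0.73, -3.76, 0, 0, 0, 0, 0.58],
    [0.73, -3.76, 0, 0, 0, 0, 0.58],
    [0.73, -3.76, 0, 0, 0, 0, 0.58],
    [0, 0, 0, 0, 0, 0, 0.58],
    [0, 0, 2, 0, 0, 0, 0.58],
    [0, 0, 2, 0, 0, 0, 0.58],
    [0, 0, 0, 0, 0, 0, 0.58],
    [0, 0, 0, 0, 0, 0, 0.58],
  ],
)

```text
time: 7.07
tool_pos: [0.468, 0.2808, 0.0967]
tool_rot: [3.141, 0.002, 0.176]
contact_force: [1.1, 0.6, 0.6]
opening: 0.053
grip_force: 0.0
```

```bash
python3 -c "
from h import *
c=get('scene'); bars(c,.026,.043,.034)
c=get('wrist','w2.png'); bars(c,.044,.06,.05)
to(.4715,.2795,.031)"
```

```text
bar [156. 168.] 162 [ 460.4 -140.6] [66.9 36.2] 10.4 [ 0.462 -0.139  0.035]
bar [217. 176.] 159 [462.3  35.7] [68.5 36.2] -4.5 [0.465 0.036 0.035]
bar [200.  69.] 7815 [553.8 327.1] [71.9 40. ] 11.2 [nan nan nan]
bar [316.  69.] 7788 [566.1 257.2] [71.4 40.4] 10.8 [nan nan nan]
bar [145. 181.] 2444 [475.2 354.1] [49.5 38.2] -1.1 [nan nan nan]
bar [255. 196.] 2510 [478.9 279.4] [59.3 38.2] 9.7 [nan nan nan]
t 7.17 at [0.4693 0.2812 0.0982] yaw 0.175 op 0.0531 | cm x 0.19 y 0.20 z 6.72 turn 0.000 rows 0.1
```

View pics/w2.png

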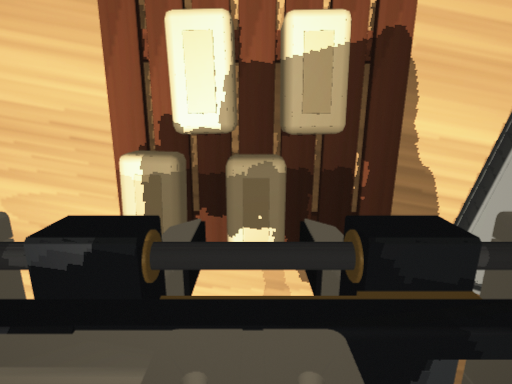

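Bar A now lies flat in the middle tray at about (460,-140). In the wrist view bar B at (256,198) is centred between the jaws, and C at (152,188) is clear.

Request:
carry_out(
  deltas=[
    [0.2, 0.15, 3, 0, 0, 0, 0.58],
    [0, 0, 2, 0, 0, 0, 0.58],
    [0, 0, 1, 0, 0, 0, 0.58],
    [0, 0, 0.5, 0, 0, 0, 0.58],
    [0, 0, 0, 0, 0, 0, 0.4],
    [0, 0, 0, 0, 0, 0, 0.2],
    [0, 0, 0, 0, 0, 0, 0.2],
    [0, 0, 0, 0, 0, 0, 0.2],
  ],
)

```text
time: 7.83
tool_pos: [0.4716, 0.2804, 0.0334]
tool_rot: [-3.141, -0.002, 0.176]
contact_force: [-0.1, 0.3, 3.0]
opening: 0.042
grip_force: 20.0
```

Request:
carry_out(
  deltas=[
    [0, 0, 0, 0, 0, 0, 0.2],
    [0, 0, -1, 0, 0, 0, 0.2],
    [0, 0, -3, 0, 0, 0, 0.2],
    [0, 0, -3, 0, 0, 0, 0.2],
    [0, 0, -3, 0, 0, 0, 0.2],
    [0, 0, 0, 0, 0, 0, 0.2],
    [0, 0, 0, 0, 0, 0, 0.2],
    [0, 0, 0, 0, 0, 0, 0.2],
  ],
)

```text
time: 8.5
tool_pos: [0.4703, 0.2799, 0.132]
tool_rot: [3.141, 0.001, 0.176]
contact_force: [-0.4, -0.3, -1.9]
opening: 0.0421
grip_force: 20.0
```

```bash
python3 -c "
from h import *
to(.463,-.311,.0157)"
```

```text
t 8.5 at [0.4703 0.2799 0.132 ] yaw 0.176 op 0.0421 | cm x -11.06 y 58.05 z 11.63 turn 0.000 rows 14.2
```

Request:
carry_out(
  deltas=[
    [-0.74, 3.87, 0, 0, 0, 0, 0.2],
    [-0.74, 3.87, 0, 0, 0, 0, 0.2],
    [-0.74, 3.87, 0, 0, 0, 0, 0.2],
    [-0.74, 3.87, 0, 0, 0, 0, 0.2],
    [-0.74, 3.87, 0, 0, 0, 0, 0.2],
    [-0.74, 3.87, 0, 0, 0, 0, 0.2],
    [-0.74, 3.87, 0, 0, 0, 0, 0.2],
    [-0.74, 3.87, 0, 0, 0, 0, 0.2],
  ],
)

```text
time: 9.17
tool_pos: [0.4652, -0.0366, 0.1309]
tool_rot: [-3.14, 0.003, 0.176]
contact_force: [-0.2, -0.7, -0.4]
opening: 0.042
grip_force: 20.0
```

Request:
carry_out(
  deltas=[
    [-0.74, 3.87, 0, 0, 0, 0, 0.2],
    [-0.74, 3.87, 0, 0, 0, 0, 0.2],
    [-0.74, 3.87, 0, 0, 0, 0, 0.2],
    [-0.74, 3.87, 0, 0, 0, 0, 0.2],
    [-0.74, 3.87, 0, 0, 0, 0, 0.2],
    [-0.74, 3.87, 0, 0, 0, 0, 0.2],
    [-0.74, 3.87, 0, 0, 0, 0, 0.2],
    [0, 0, 1, 0, 0, 0, 0.2],
  ],
)

```text
time: 9.83
tool_pos: [0.463, -0.318, 0.1221]
tool_rot: [3.137, -0.001, 0.171]
contact_force: [-0.2, 0.1, -0.9]
opening: 0.0419
grip_force: 20.0
```

Request:
carry_out(
  deltas=[
    [0, 0, 2, 0, 0, 0, 0.2],
    [0, 0, 3, 0, 0, 0, 0.2],
    [0, 0, 3, 0, 0, 0, 0.2],
    [0, 0, 1.2, 0, 0, 0, 0.2],
    [0, 0, 0.7, 0, 0, 0, 0.2],
    [0, 0, 0.4, 0, 0, 0, 0.2],
    [0, 0, 0, 0, 0, 0, 0.2],
    [0, 0, 0, 0, 0, 0, 0.2],
  ],
)

```text
time: 10.5
tool_pos: [0.4634, -0.311, 0.0196]
tool_rot: [3.141, -0.001, 0.176]
contact_force: [0.6, 0.9, -0.4]
opening: 0.0416
grip_force: 20.0
```

```bash
python3 -c "
from h import *
to(.463,-.311,.0157)"
```

```text
t 10.5 at [ 0.4634 -0.311   0.0196] yaw 0.176 op 0.0416 | cm x -0.04 y -0.01 z 0.39 turn 0.000 rows 0.0
```

Request:
carry_out(
  deltas=[
    [0, 0, 0.25, 0, 0, 0, 0.2],
    [0, 0, 0, 0, 0, 0, 0.5],
    [0, 0, 0, 0, 0, 0, 0.58],
    [0, 0, 0, 0, 0, 0, 0.58],
    [0, 0, -2, 0, 0, 0, 0.58],
    [0, 0, -4, 0, 0, 0, 0.58],
    [0, 0, -4, 0, 0, 0, 0.58],
    [0, 0, -2, 0, 0, 0, 0.58],
  ],
)

```text
time: 11.17
tool_pos: [0.4645, -0.312, 0.1415]
tool_rot: [3.137, -0.004, 0.176]
contact_force: [1.1, -0.5, 0.5]
opening: 0.0534
grip_force: 0.0
```

```bash
python3 -c "
from h import *
to(.5675,.258,.031)"
```

```text
t 11.17 at [ 0.4645 -0.312   0.1415] yaw 0.176 op 0.0534 | cm x 20.12 y -54.32 z 11.05 turn 0.000 rows 13.9
```

Request:
carry_out(
  deltas=[
    [1.445, -3.87, 0, 0, 0, 0, 0.58],
    [1.445, -3.87, 0, 0, 0, 0, 0.58],
    [1.445, -3.87, 0, 0, 0, 0, 0.58],
    [1.445, -3.87, 0, 0, 0, 0, 0.58],
    [1.445, -3.87, 0, 0, 0, 0, 0.58],
    [1.445, -3.87, 0, 0, 0, 0, 0.58],
    [1.445, -3.87, 0, 0, 0, 0, 0.58],
    [1.445, -3.87, 0, 0, 0, 0, 0.58],
  ],
)

```text
time: 11.83
tool_pos: [0.5229, 0.0161, 0.1372]
tool_rot: [3.141, -0.001, 0.176]
contact_force: [1.1, 0.3, 0.1]
opening: 0.0533
grip_force: 0.0
```

Request:
carry_out(
  deltas=[
    [1.445, -3.87, 0, 0, 0, 0, 0.58],
    [1.445, -3.87, 0, 0, 0, 0, 0.58],
    [1.445, -3.87, 0, 0, 0, 0, 0.58],
    [1.445, -3.87, 0, 0, 0, 0, 0.58],
    [1.445, -3.87, 0, 0, 0, 0, 0.58],
    [1.445, -3.87, 0, 0, 0, 0, 0.58],
    [0, 0, 2, 0, 0, 0, 0.58],
    [0, 0, 2, 0, 0, 0, 0.58],
  ],
)

```text
time: 12.5
tool_pos: [0.5682, 0.2611, 0.0974]
tool_rot: [-3.141, -0.004, 0.18]
contact_force: [0.3, -1.4, -0.1]
opening: 0.0533
grip_force: 0.0
```

Request:
carry_out(
  deltas=[
    [0, 0, 0, 0, 0, 0, 0.58],
    [0, 0, 0, 0, 0, 0, 0.58],
    [0, 0, 0, 0, 0, 0, 0.58],
    [0, 0, 0, 0, 0, 0, 0.58],
    [0, 0, 0, 0, 0, 0, 0.58],
    [0, 0, 0, 0, 0, 0, 0.58],
    [0, 0, 0, 0, 0, 0, 0.58],
    [0, 0, 0, 0, 0, 0, 0.58],
  ],
)

```text
time: 13.17
tool_pos: [0.5677, 0.2578, 0.0971]
tool_rot: [-3.142, -0.001, 0.175]
contact_force: [0.1, 0.4, 0.1]
opening: 0.0532
grip_force: 0.0
```

```bash
python3 -c "
from h import *
c=get('scene'); bars(c,.026,.043,.034)
c=get('wrist'); bars(c,.044,.06,.05)
to(.5675,.258,.031)"
```

```text
bar [ 97. 161.] 155 [ 462.8 -311.1] [68.5 35.4] 9.9 [ 0.467 -0.307  0.035]
bar [156. 168.] 165 [ 460.3 -140.5] [66.8 36.5] 10.2 [nan nan nan]
bar [215. 179.] 118 [463.4  35.4] [66.4 35.7] -4.5 [0.478 0.027 0.034]
bar [148. 190.] 3301 [567.5 329.1] [50.1 39.9] 9.8 [nan nan nan]
bar [252. 201.] 4546 [576.3 258. ] [56.2 39.6] 10.0 [nan nan nan]
t 13.27 at [0.5676 0.2579 0.0968] yaw 0.176 op 0.0534 | cm x -0.01 y -0.01 z 6.58 turn 0.000 rows 0.0
```

The first round is dealt: bars in all three trays, three still on the board. Bar D is confirmed under the jaws.

Request:
carry_out(
  deltas=[
    [0, 0, 3, 0, 0, 0, 0.58],
    [0, 0, 2, 0, 0, 0, 0.58],
    [0, 0, 1, 0, 0, 0, 0.58],
    [0, 0, 0.5, 0, 0, 0, 0.58],
    [0, 0, 0, 0, 0, 0, 0.4],
    [0, 0, 0, 0, 0, 0, 0.2],
    [0, 0, 0, 0, 0, 0, 0.2],
    [0, 0, 0, 0, 0, 0, 0.2],
  ],
)

```text
time: 13.93
tool_pos: [0.5682, 0.2582, 0.0328]
tool_rot: [-3.141, -0.002, 0.176]
contact_force: [0.2, 0.2, -0.2]
opening: 0.042
grip_force: 19.9
```

Request:
carry_out(
  deltas=[
    [0, 0, 0, 0, 0, 0, 0.2],
    [0, 0, -1, 0, 0, 0, 0.2],
    [0, 0, -3, 0, 0, 0, 0.2],
    [0, 0, -3, 0, 0, 0, 0.2],
    [0, 0, -3, 0, 0, 0, 0.2],
    [0, 0, 0, 0, 0, 0, 0.2],
    [0, 0, 0, 0, 0, 0, 0.2],
    [0, 0, 0, 0, 0, 0, 0.2],
  ],
)

```text
time: 14.6
tool_pos: [0.5671, 0.2578, 0.1318]
tool_rot: [3.141, 0.0, 0.176]
contact_force: [-0.3, 0.3, -1.2]
opening: 0.0419
grip_force: 19.9
```

```bash
python3 -c "
from h import *
to(.556,-.305,.0157)"
```

```text
t 14.6 at [0.5671 0.2578 0.1318] yaw 0.176 op 0.0419 | cm x -10.94 y 55.22 z 11.61 turn 0.000 rows 13.5
```

Request:
carry_out(
  deltas=[
    [-0.78, 3.945, 0, 0, 0, 0, 0.2],
    [-0.78, 3.945, 0, 0, 0, 0, 0.2],
    [-0.78, 3.945, 0, 0, 0, 0, 0.2],
    [-0.78, 3.945, 0, 0, 0, 0, 0.2],
    [-0.78, 3.945, 0, 0, 0, 0, 0.2],
    [-0.78, 3.945, 0, 0, 0, 0, 0.2],
    [-0.78, 3.945, 0, 0, 0, 0, 0.2],
    [-0.78, 3.945, 0, 0, 0, 0, 0.2],
  ],
)

```text
time: 15.27
tool_pos: [0.5599, -0.0654, 0.1303]
tool_rot: [-3.14, 0.003, 0.176]
contact_force: [1.4, -0.6, -0.8]
opening: 0.0418
grip_force: 19.9
```

Request:
carry_out(
  deltas=[
    [-0.78, 3.945, 0, 0, 0, 0, 0.2],
    [-0.78, 3.945, 0, 0, 0, 0, 0.2],
    [-0.78, 3.945, 0, 0, 0, 0, 0.2],
    [-0.78, 3.945, 0, 0, 0, 0, 0.2],
    [-0.78, 3.945, 0, 0, 0, 0, 0.2],
    [-0.78, 3.945, 0, 0, 0, 0, 0.2],
    [0, 0, 1, 0, 0, 0, 0.2],
    [0, 0, 1, 0, 0, 0, 0.2],
  ],
)

```text
time: 15.93
tool_pos: [0.5555, -0.3069, 0.1099]
tool_rot: [-3.141, 0.001, 0.172]
contact_force: [-0.0, 1.4, -1.0]
opening: 0.042
grip_force: 19.9
```

Request:
carry_out(
  deltas=[
    [0, 0, 2, 0, 0, 0, 0.2],
    [0, 0, 3, 0, 0, 0, 0.2],
    [0, 0, 2, 0, 0, 0, 0.2],
    [0, 0, 1.2, 0, 0, 0, 0.2],
    [0, 0, 0.7, 0, 0, 0, 0.2],
    [0, 0, 0.5, 0, 0, 0, 0.2],
    [0, 0, 0, 0, 0, 0, 0.2],
    [0, 0, 0, 0, 0, 0, 0.2],
  ],
)

```text
time: 16.6
tool_pos: [0.5572, -0.3049, 0.0185]
tool_rot: [3.14, -0.001, 0.176]
contact_force: [-0.3, -0.2, -0.3]
opening: 0.0419
grip_force: 19.9
```

```bash
python3 -c "
from h import *
to(.556,-.305,.0157)"
```

```text
t 16.6 at [ 0.5572 -0.3049  0.0185] yaw 0.176 op 0.0419 | cm x -0.12 y -0.01 z 0.28 turn 0.000 rows 0.0
```

Request:
carry_out(
  deltas=[
    [0, 0, 0.2, 0, 0, 0, 0.2],
    [0, 0, 0, 0, 0, 0, 0.5],
    [0, 0, 0, 0, 0, 0, 0.58],
    [0, 0, 0, 0, 0, 0, 0.58],
    [0, 0, -2, 0, 0, 0, 0.58],
    [0, 0, -4, 0, 0, 0, 0.58],
    [0, 0, -4, 0, 0, 0, 0.58],
    [0, 0, -2, 0, 0, 0, 0.58],
  ],
)

```text
time: 17.27
tool_pos: [0.5581, -0.3061, 0.141]
tool_rot: [3.137, -0.005, 0.176]
contact_force: [0.0, -0.6, -0.3]
opening: 0.053
grip_force: 0.0
```

```bash
python3 -c "
from h import *
to(.555,.329,.031)"
```

```text
t 17.27 at [ 0.5581 -0.3061  0.141 ] yaw 0.176 op 0.053 | cm x 10.79 y -62.58 z 11.00 turn 0.000 rows 15.2
```

Request:
carry_out(
  deltas=[
    [0.685, -3.905, 0, 0, 0, 0, 0.58],
    [0.685, -3.905, 0, 0, 0, 0, 0.58],
    [0.685, -3.905, 0, 0, 0, 0, 0.58],
    [0.685, -3.905, 0, 0, 0, 0, 0.58],
    [0.685, -3.905, 0, 0, 0, 0, 0.58],
    [0.685, -3.905, 0, 0, 0, 0, 0.58],
    [0.685, -3.905, 0, 0, 0, 0, 0.58],
    [0.685, -3.905, 0, 0, 0, 0, 0.58],
  ],
)

```text
time: 17.93
tool_pos: [0.5557, 0.014, 0.1362]
tool_rot: [3.141, -0.001, 0.175]
contact_force: [0.3, -0.1, -0.3]
opening: 0.0529
grip_force: 0.0
```

Request:
carry_out(
  deltas=[
    [0.685, -3.905, 0, 0, 0, 0, 0.58],
    [0.685, -3.905, 0, 0, 0, 0, 0.58],
    [0.685, -3.905, 0, 0, 0, 0, 0.58],
    [0.685, -3.905, 0, 0, 0, 0, 0.58],
    [0.685, -3.905, 0, 0, 0, 0, 0.58],
    [0.685, -3.905, 0, 0, 0, 0, 0.58],
    [0.685, -3.905, 0, 0, 0, 0, 0.58],
    [0.685, -3.905, 0, 0, 0, 0, 0.58],
  ],
)

```text
time: 18.6
tool_pos: [0.5549, 0.3314, 0.1361]
tool_rot: [3.142, -0.001, 0.176]
contact_force: [1.3, -0.3, 0.0]
opening: 0.0531
grip_force: 0.0
```

Request:
carry_out(
  deltas=[
    [0, 0, 2, 0, 0, 0, 0.58],
    [0, 0, 2, 0, 0, 0, 0.58],
    [0, 0, 0, 0, 0, 0, 0.58],
    [0, 0, 0, 0, 0, 0, 0.58],
    [0, 0, 0, 0, 0, 0, 0.58],
    [0, 0, 0, 0, 0, 0, 0.58],
    [0, 0, 0, 0, 0, 0, 0.58],
    [0, 0, 0, 0, 0, 0, 0.58],
  ],
)

```text
time: 19.27
tool_pos: [0.5558, 0.3292, 0.0968]
tool_rot: [-3.141, -0.002, 0.175]
contact_force: [0.1, 0.0, 0.1]
opening: 0.0533
grip_force: 0.0
```

```bash
python3 -c "
from h import *
c=get('scene'); bars(c,.026,.043,.034); bars(c,.044,.06,.05)
c=get('wrist'); bars(c,.044,.06,.05)
to(.555,.329,.031)"
```

```text
bar [ 97. 161.] 161 [ 462.6 -310.3] [69.  36.8] 9.0 [ 0.468 -0.308  0.035]
bar [156. 168.] 164 [ 460.3 -140.5] [66.8 36.5] 10.2 [nan nan nan]
bar [217. 177.] 162 [462.3  35.7] [68.5 36.2] -4.5 [nan nan nan]
bar [ 86. 185.] 177 [ 555.3 -305.1] [69.7 35.6] 10.2 [nan nan nan]
bar [251. 202.] 4483 [564.2 330.5] [56.2 39.5] 10.5 [nan nan nan]
bar [211. 288.] 536 [495.2 348.6] [27.5 12.4] -80.0 [nan nan nan]
t 19.37 at [0.5555 0.3293 0.0963] yaw 0.175 op 0.053 | cm x -0.06 y 0.02 z 6.53 turn 0.000 rows 0.0
```

Tray 0 now holds two bars, with an end-to-end gap of about 17 mm. Next: pick E for the middle tray's far half.

Request:
carry_out(
  deltas=[
    [0, -0.1, 3, 0, 0, 0, 0.58],
    [0, 0, 2, 0, 0, 0, 0.58],
    [0, 0, 1, 0, 0, 0, 0.58],
    [0, 0, 0.5, 0, 0, 0, 0.58],
    [0, 0, 0, 0, 0, 0, 0.4],
    [0, 0, 0, 0, 0, 0, 0.2],
    [0, 0, 0, 0, 0, 0, 0.2],
    [0, 0, 0, 0, 0, 0, 0.2],
  ],
)

```text
time: 20.03
tool_pos: [0.5557, 0.3307, 0.0318]
tool_rot: [-3.141, -0.002, 0.176]
contact_force: [-0.0, 0.8, -1.1]
opening: 0.0419
grip_force: 19.9
```

Request:
carry_out(
  deltas=[
    [0, 0, 0, 0, 0, 0, 0.2],
    [0, 0, -1, 0, 0, 0, 0.2],
    [0, 0, -3, 0, 0, 0, 0.2],
    [0, 0, -3, 0, 0, 0, 0.2],
    [0, 0, -3, 0, 0, 0, 0.2],
    [0, 0, 0, 0, 0, 0, 0.2],
    [0, 0, 0, 0, 0, 0, 0.2],
    [0, 0, 0, 0, 0, 0, 0.2],
  ],
)

```text
time: 20.7
tool_pos: [0.5547, 0.3302, 0.1307]
tool_rot: [3.141, 0.0, 0.176]
contact_force: [-0.0, 0.2, -1.0]
opening: 0.0419
grip_force: 19.9
```

```bash
python3 -c "
from h import *
to(.556,-.138,.0157)"
```

```text
t 20.7 at [0.5547 0.3302 0.1307] yaw 0.176 op 0.0419 | cm x -8.06 y 46.12 z 11.50 turn 0.000 rows 11.2
```

Request:
carry_out(
  deltas=[
    [-0.67, 3.84, 0, 0, 0, 0, 0.2],
    [-0.67, 3.84, 0, 0, 0, 0, 0.2],
    [-0.67, 3.84, 0, 0, 0, 0, 0.2],
    [-0.67, 3.84, 0, 0, 0, 0, 0.2],
    [-0.67, 3.84, 0, 0, 0, 0, 0.2],
    [-0.67, 3.84, 0, 0, 0, 0, 0.2],
    [-0.67, 3.84, 0, 0, 0, 0, 0.2],
    [-0.67, 3.84, 0, 0, 0, 0, 0.2],
  ],
)

```text
time: 21.37
tool_pos: [0.5547, 0.0168, 0.1293]
tool_rot: [-3.141, 0.003, 0.176]
contact_force: [0.4, 0.0, -1.5]
opening: 0.042
grip_force: 19.9
```

Request:
carry_out(
  deltas=[
    [-0.67, 3.84, 0, 0, 0, 0, 0.2],
    [-0.67, 3.84, 0, 0, 0, 0, 0.2],
    [-0.67, 3.84, 0, 0, 0, 0, 0.2],
    [-0.67, 3.84, 0, 0, 0, 0, 0.2],
    [0, 0, 1, 0, 0, 0, 0.2],
    [0, 0, 1, 0, 0, 0, 0.2],
    [0, 0, 1, 0, 0, 0, 0.2],
    [0, 0, 1, 0, 0, 0, 0.2],
  ],
)

```text
time: 22.03
tool_pos: [0.5557, -0.1359, 0.0888]
tool_rot: [-3.14, 0.002, 0.177]
contact_force: [0.5, 0.0, -0.2]
opening: 0.0422
grip_force: 19.9
```

Request:
carry_out(
  deltas=[
    [0, 0, 2, 0, 0, 0, 0.2],
    [0, 0, 2, 0, 0, 0, 0.2],
    [0, 0, 1, 0, 0, 0, 0.2],
    [0, 0, 1, 0, 0, 0, 0.2],
    [0, 0, 0.8, 0, 0, 0, 0.2],
    [0, 0, 0.5, 0, 0, 0, 0.2],
    [0, 0, 0, 0, 0, 0, 0.2],
    [0, 0, 0, 0, 0, 0, 0.2],
  ],
)

```text
time: 22.7
tool_pos: [0.5567, -0.1374, 0.018]
tool_rot: [3.141, -0.0, 0.176]
contact_force: [-0.2, -0.0, -0.3]
opening: 0.0423
grip_force: 19.9
```

```bash
python3 -c "
from h import *
to(.556,-.138,.0157)"
```

```text
t 22.7 at [ 0.5567 -0.1374  0.018 ] yaw 0.176 op 0.0423 | cm x -0.08 y 0.05 z 0.23 turn 0.000 rows 0.0
```

Request:
carry_out(
  deltas=[
    [0, 0, 0.18, 0, 0, 0, 0.2],
    [0, 0, 0, 0, 0, 0, 0.5],
    [0, 0, 0, 0, 0, 0, 0.58],
    [0, 0, 0, 0, 0, 0, 0.58],
    [0, 0, -2, 0, 0, 0, 0.58],
    [0, 0, -4, 0, 0, 0, 0.58],
    [0, 0, -4, 0, 0, 0, 0.58],
    [0, 0, -2, 0, 0, 0, 0.58],
  ],
)

```text
time: 23.37
tool_pos: [0.5582, -0.138, 0.1408]
tool_rot: [3.138, -0.006, 0.176]
contact_force: [0.7, 0.2, 0.2]
opening: 0.0533
grip_force: 0.0
```

```bash
python3 -c "
from h import *
to(.462,.353,.031)"
```

```text
t 23.37 at [ 0.5582 -0.138   0.1408] yaw 0.176 op 0.0533 | cm x -0.88 y -50.03 z 10.98 turn 0.000 rows 12.0
```

Request:
carry_out(
  deltas=[
    [-0.055, -3.845, 0, 0, 0, 0, 0.58],
    [-0.055, -3.845, 0, 0, 0, 0, 0.58],
    [-0.055, -3.845, 0, 0, 0, 0, 0.58],
    [-0.055, -3.845, 0, 0, 0, 0, 0.58],
    [-0.055, -3.845, 0, 0, 0, 0, 0.58],
    [-0.055, -3.845, 0, 0, 0, 0, 0.58],
    [-0.055, -3.845, 0, 0, 0, 0, 0.58],
    [-0.055, -3.845, 0, 0, 0, 0, 0.58],
  ],
)

```text
time: 24.03
tool_pos: [0.4978, 0.1664, 0.1364]
tool_rot: [3.142, -0.001, 0.176]
contact_force: [0.8, 0.8, -0.0]
opening: 0.0532
grip_force: 0.0
```

Request:
carry_out(
  deltas=[
    [-0.055, -3.845, 0, 0, 0, 0, 0.58],
    [-0.055, -3.845, 0, 0, 0, 0, 0.58],
    [-0.055, -3.845, 0, 0, 0, 0, 0.58],
    [-0.055, -3.845, 0, 0, 0, 0, 0.58],
    [-0.055, -3.845, 0, 0, 0, 0, 0.58],
    [0, 0, 2, 0, 0, 0.03, 0.58],
    [0, 0, 2, 0, 0, 0, 0.58],
    [0, 0, 0, 0, 0, 0, 0.58],
  ],
)

```text
time: 24.7
tool_pos: [0.4596, 0.3532, 0.0926]
tool_rot: [3.139, 0.006, 0.147]
contact_force: [-0.1, -1.1, -0.5]
opening: 0.0532
grip_force: 0.0
```

Request:
carry_out(
  deltas=[
    [0, 0, 0, 0, 0, 0, 0.58],
    [0, 0, 0, 0, 0, 0, 0.58],
    [0, 0, 0, 0, 0, 0, 0.58],
    [0, 0, 0, 0, 0, 0, 0.58],
    [0, 0, 0, 0, 0, 0, 0.58],
    [0, 0, 0, 0, 0, 0, 0.58],
    [0, 0, 0, 0, 0, 0, 0.58],
    [0, 0, 0, 0, 0, 0, 0.58],
  ],
)

```text
time: 25.37
tool_pos: [0.4621, 0.3535, 0.096]
tool_rot: [-3.142, -0.0, 0.146]
contact_force: [-0.0, -0.4, -0.1]
opening: 0.0532
grip_force: 0.0
```

```bash
python3 -c "
from h import *
c=get('scene','s2.png'); bars(c,.026,.043,.034)
c=get('wrist'); bars(c,.044,.06,.05)
to(.462,.353,.031)"
```

```text
bar [ 97. 161.] 159 [ 462.6 -310.3] [68.9 36.8] 9.0 [nan nan nan]
bar [156. 168.] 166 [ 460.3 -140.5] [66.8 36.5] 10.2 [nan nan nan]
bar [217. 176.] 159 [462.3  35.7] [68.5 36.2] -4.5 [nan nan nan]
bar [ 86. 185.] 177 [ 555.3 -305.1] [69.7 35.6] 10.2 [nan nan nan]
bar [146. 193.] 194 [ 554.9 -137.9] [68.5 36.6] 11.4 [ 0.56  -0.137  0.034]
bar [253. 202.] 4531 [470.8 352.6] [55.3 40. ] 8.3 [nan nan nan]
t 25.47 at [0.462  0.3535 0.0959] yaw 0.146 op 0.053 | cm x -0.01 y 0.05 z 6.49 turn 0.000 rows 0.0
```

View pics/s2.png

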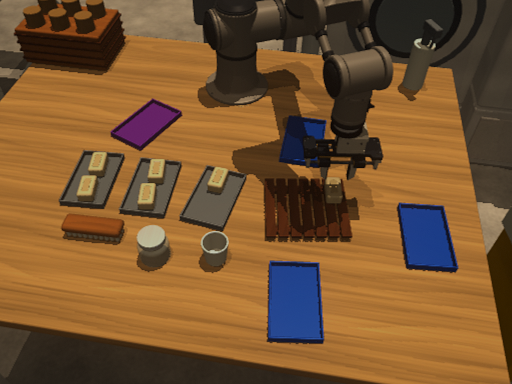

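The scene view shows two bars each in the left and middle trays ((97,163)/(87,187) and (156,168)/(147,195)). The third tray still has one at (217,178), and the last bar sits under the gripper at (334,192). I'll pick it up and pin down the third tray's pose.

Request:
carry_out(
  deltas=[
    [0, 0, 3, 0, 0, 0, 0.58],
    [0, 0, 2, 0, 0, 0, 0.58],
    [0, 0, 1, 0, 0, 0, 0.58],
    [0, 0, 0.5, 0, 0, 0, 0.58],
    [0, 0, 0, 0, 0, 0, 0.4],
    [0, 0, 0, 0, 0, 0, 0.2],
    [0, 0, 0, 0, 0, 0, 0.2],
    [0, 0, 0, 0, 0, 0, 0.2],
  ],
)

```text
time: 26.13
tool_pos: [0.4626, 0.3538, 0.0319]
tool_rot: [-3.141, -0.002, 0.146]
contact_force: [0.2, -0.2, -1.0]
opening: 0.042
grip_force: 20.0
```

Request:
carry_out(
  deltas=[
    [0, 0, 0, 0, 0, 0, 0.2],
    [0, 0, -1, 0, 0, 0, 0.2],
    [0, 0, -3, 0, 0, 0, 0.2],
    [0, 0, -3, 0, 0, 0, 0.2],
    [0, 0, -3, 0, 0, 0, 0.2],
    [0, 0, 0, 0, 0, 0, 0.2],
    [0, 0, 0, 0, 0, 0, 0.2],
    [0, 0, 0, 0, 0, 0, 0.2],
  ],
)

```text
time: 26.8
tool_pos: [0.4616, 0.3533, 0.1308]
tool_rot: [3.141, 0.001, 0.146]
contact_force: [-0.3, -0.3, -1.4]
opening: 0.0423
grip_force: 20.0
```

```bash
python3 -c "
from h import *
c=get('scene');h=cv2.cvtColor(c['image'],cv2.COLOR_BGR2HSV)
m=((h[...,1]<75)&(h[...,2]<150)).astype(np.uint8);m[:155]=0;m[235:]=0;m[:,:178]=0;m[:,250:]=0
m=cv2.morphologyEx(m,cv2.MORPH_OPEN,np.ones((3,3)))
n,l,st,ce=cv2.connectedComponentsWithStats(m);i=1+st[1:,4].argmax();v,u=np.nonzero(l==i)
print(st[i],*rect(onplane(c,np.c_[u,v],.012)))
W=cloud(c);P=W[v,u];P=P[P[:,2]<.02];print(*rect(P[:,:2]))
to(.5595,.030,.0157,-.14)"
```

```text
[ 183  170   62   57 1754] [519.5  39.2] [182.5 115.6] -7.9
[517.5  38.4] [194.6 118.6] -7.9
t 26.85 at [0.4612 0.3531 0.13  ] yaw 0.146 op 0.0418 | cm x 14.24 y 30.62 z 11.43 turn 0.286 rows 8.1
```

Request:
carry_out(
  deltas=[
    [0, 0, 0, 0, 0, 0.095, 0.2],
    [0, 0, 0, 0, 0, 0.095, 0.2],
    [0, 0, 0, 0, 0, 0.096, 0.2],
    [1.577, 3.385, 0, 0, 0, 0, 0.2],
    [1.577, 3.385, 0, 0, 0, 0, 0.2],
    [1.577, 3.385, 0, 0, 0, 0, 0.2],
    [1.577, 3.385, 0, 0, 0, 0, 0.2],
    [1.577, 3.385, 0, 0, 0, 0, 0.2],
  ],
)

```text
time: 27.52
tool_pos: [0.5157, 0.1732, 0.1293]
tool_rot: [3.14, 0.003, -0.14]
contact_force: [1.0, -0.2, -1.5]
opening: 0.0414
grip_force: 20.0
```

Request:
carry_out(
  deltas=[
    [1.577, 3.385, 0, 0, 0, 0, 0.2],
    [1.577, 3.385, 0, 0, 0, 0, 0.2],
    [1.577, 3.385, 0, 0, 0, 0, 0.2],
    [1.577, 3.385, 0, 0, 0, 0, 0.2],
    [0, 0, 1, 0, 0, 0, 0.2],
    [0, 0, 2, 0, 0, 0, 0.2],
    [0, 0, 1, 0, 0, 0, 0.2],
    [0, 0, 0, 0, 0, 0, 0.2],
  ],
)

```text
time: 28.18
tool_pos: [0.5575, 0.0323, 0.0873]
tool_rot: [3.141, 0.007, -0.14]
contact_force: [0.3, 0.2, -1.6]
opening: 0.0417
grip_force: 20.0
```

```bash
python3 -c "
from h import *
to(.560,.032,.0157)"
```

```text
t 28.18 at [0.5575 0.0323 0.0873] yaw -0.14 op 0.0417 | cm x 0.25 y -0.01 z 7.16 turn 0.000 rows 0.1
```

Request:
carry_out(
  deltas=[
    [0, 0, 2, 0, 0, 0, 0.2],
    [0, 0, 2, 0, 0, 0, 0.2],
    [0, 0, 1, 0, 0, 0, 0.2],
    [0, 0, 1, 0, 0, 0, 0.2],
    [0, 0, 0.8, 0, 0, 0, 0.2],
    [0, 0, 0.5, 0, 0, 0, 0.2],
    [0, 0, 0, 0, 0, 0, 0.2],
    [0, 0, 0, 0, 0, 0, 0.2],
  ],
)

```text
time: 28.85
tool_pos: [0.5602, 0.0321, 0.0182]
tool_rot: [3.142, -0.0, -0.14]
contact_force: [-0.9, 0.1, -1.8]
opening: 0.0419
grip_force: 20.0
```

```bash
python3 -c "
from h import *
to(.560,.032,.0157)"
```

```text
t 28.85 at [0.5602 0.0321 0.0182] yaw -0.14 op 0.0419 | cm x -0.02 y 0.01 z 0.25 turn 0.000 rows 0.0
```

Release, lift and back off to clear the view.

Request:
carry_out(
  deltas=[
    [0, 0, 0.18, 0, 0, 0, 0.2],
    [0, 0, 0, 0, 0, 0, 0.5],
    [0, 0, 0, 0, 0, 0, 0.58],
    [0, 0, 0, 0, 0, 0, 0.58],
    [0, 0, -2, 0, 0, 0, 0.58],
    [0, 0, -4, 0, 0, 0, 0.58],
    [0, 0, -4, 0, 0, 0, 0.58],
    [0, 0, -2, 0, 0, 0, 0.58],
  ],
)

```text
time: 29.52
tool_pos: [0.5618, 0.0319, 0.1409]
tool_rot: [-3.141, -0.006, -0.14]
contact_force: [1.1, -0.5, 0.7]
opening: 0.0533
grip_force: 0.0
```

Request:
carry_out(
  deltas=[
    [0, -4, 0, 0, 0, 0, 0.58],
    [0, -4, 0, 0, 0, 0, 0.58],
    [0, -4, 0, 0, 0, 0, 0.58],
    [0, -4, 0, 0, 0, 0, 0.58],
    [0, -4, 0, 0, 0, 0, 0.58],
    [0, -3, 0, 0, 0, 0, 0.58],
    [0, 0, 0, 0, 0, 0, 0.58],
    [0, 0, 0, 0, 0, 0, 0.58],
  ],
)

```text
time: 30.18
tool_pos: [0.5917, 0.2613, 0.1358]
tool_rot: [3.141, -0.0, -0.137]
contact_force: [-0.5, -1.2, -0.6]
opening: 0.053
grip_force: 0.0
```

```bash
python3 -c "
from h import *
c=get('scene','s3.png'); bars(c,.026,.043,.034); to(.5,.3)"
```

```text
bar [ 97. 161.] 159 [ 462.8 -311. ] [68.4 35.7] 10.3 [ 0.466 -0.307  0.034]
bar [156. 168.] 166 [ 460.3 -140.5] [66.8 36.5] 10.2 [ 0.463 -0.14   0.034]
bar [215. 179.] 112 [465.7  35.4] [61.8 36.3] -5.0 [nan nan nan]
bar [ 86. 185.] 175 [ 555.3 -305.1] [70.  35.3] 10.6 [nan nan nan]
bar [146. 193.] 194 [ 554.9 -137.9] [68.5 36.6] 11.4 [nan nan nan]
bar [208. 202.] 198 [557.6  32.4] [68.9 36.5] -8.2 [0.561 0.034 0.034]
t 30.23 at [0.5918 0.2598 0.1359] yaw -0.139 op 0.0536 | cm x -9.65 y -2.71 z 0.00 turn 0.000 rows 2.4
```

View pics/s3.png

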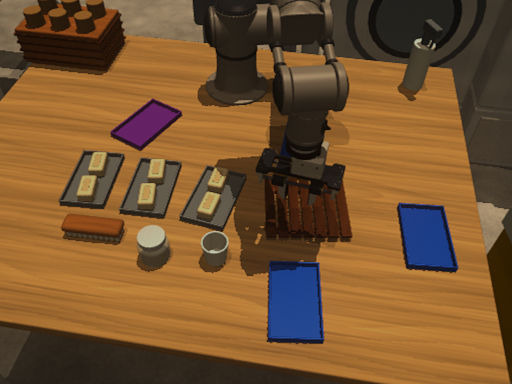

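The picture shows two bars lying flat in each grey tray ((97,163)/(87,187), (156,168)/(147,195), (216,180)/(208,204)). The board is empty, and the brush, jar and cup have not moved.

```bash
python3 -c "
from cell import robot
print(robot.hand_in())"
```

```text
the job is handed in; nothing more can be done
None
```

The job is handed in at about 30 s of the 72 s limit; no verdict came back, but the last pictures show two bars flat in each grey tray, dealt in order, with the brush, jar and cup not visibly moved.

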